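# Spring the push-to-open door of a worktop spice cupboard and swing it wide

## Robot

A 6-joint arm with a two-finger parallel gripper is mounted at the origin on a cart in front of the work surface, level with it; the furniture and walls round the work are solid. World frame = base frame: x ahead of the robot, y to its left, z up, the work surface at z = 0. Lengths are in mm, angles in rad, forces in N, time in s.
With the tool pointing down it reaches from about 275 to 725 mm from the base axis. Payload 5.6 kg.
Tool frame: the origin (TCP) lies between the finger pads; the fingertips stand 8 mm ahead of it and the grasp point (between the pads) lies 11 mm behind it; z points along the fingers, y is the line along which they close (so a half turn about z gives the same grasp; the last joint's range is limited). The gripper opens to 85 mm and grips with 20 to 120 N. Pads are 22 mm wide; open, the fingers measure 114 mm over their backs; the gripper's body (76 mm by 85 mm) begins 54 mm behind the grasp point. The pads swing forward as they close: fully open they stand 13 mm farther back than shut.
Start: joints at [-1.048, 0.255, 0.108, 0, -1.424, -0.285], TCP at [129.581, -534.511, 239.283] pointing down, gripper open.
Joint ranges: [-2.95, 2.95], [-1.21, 1.97], [-1.09, 1.5], [-2.87, 1.71], [-2.94, -0.07], [-3.05, 3.05]. Speed limits (rad/s): [2.57, 2.57, 3.14, 3.14, 3.14, 3.14].

## Interface

Orientations are given as a unit quaternion [w, x, y, z].
In Python, from cell import readout, vision, job, nets gives the robot as it stands.
- The arm moves only by the tool play_rows, never from a script. Its argument "targets" is a list of rows, each a list of 6 numbers: the shift along the world's x, y, z in cm, then the turn, a rotation vector about the world's x, y, z in degrees. A call has 1 to 8 rows; each row shifts and turns the commanded pose from where the row before left it; what a row does not reach is not made up. A row lasts 1/12 s, in which the tool goes at most 41.7 mm and 7.16 degrees, less where a joint would pass 70% of its speed; a pose out of reach is approached as far as the arm can. A call is refused whole if a number of a shift passes 4.17 or a number of a turn 7.16, either way. A call with a gripper value outside its range is refused whole. "hand" is the opening, from 0 (shut) to 1 (fully open), set as the call begins (left out, the last holds). The fingers move at their own pace and stop on an object; "squeeze" is the grip in N (left out, the last holds). Time passes only in rows, so rows that do not move let the fingers close. It gives the time, the measured TCP pose, the force, the opening and the grip force at its end, in the units of the state.
- readout.read_state(): the state, without advancing time (a new reading comes with each control period).
- vision.grab_frame(name): name is "side" or "top" or "wrist"; returns the picture (480x640x3 uint8, blue, green, red); there is no depth.
- vision.camera_params(name): a dict with "fov_y" (degrees; the focal length in pixels is half the picture's height over the tangent of half this angle, whatever the lens; pixels are square), "cx", "cy" (the principal point, pixels), "k1" (the pictures are not rectified: a ray, as slopes to the right and down, at radius r is drawn at 1 + k1 r^2 times it, then the intrinsics apply), "eye" and "attitude" of the camera in the world; the wrist camera has in their place "T_tool_cam" (4x4, takes a point from camera to tool coordinates, whose origin is the TCP and whose axes are the flange's). Camera axes: x right, y down, z forward; pixel columns grow to the right and rows downward; lengths in mm; the calibration is good to about 2 mm. A picture is of the moment at which its call begins: read the wrist's pose just before it. camera_params takes no time and is no camera call.
- job.close_job(): hands the job in; it is judged then, once.
Trained networks look in the newest picture that a camera, given by its name, has taken for a name from the list of things; names that differ only in an ending like _2 or _b are one class to them, and where a whole thing is asked for, a point or a joint stands for the part that bears it (a point fixed in the world has none). Each returns a list of dicts, best first, with "confidence" (0 to 1); they miss things now and then, are a little off and sometimes report something else, mostly with a low value. They report only what shows in the picture. A call takes as long as a camera call. They do not tell look-alikes from the thing itself.
- nets.trace(label, camera): "mask" (480x640 bool, what is visible of it) and "box" ([left, top, right, bottom] in pixels, round what is visible of it).
- nets.spot_point(label, camera): "pixel" ([column, row] in pixels: a listed point, or the origin of a listed thing).
The state is a dict: "clock": time; "qpos": joint angles; "dq": joint speeds; "joint_efforts": joint torques, N m; "ee_pos": TCP position; "eef_rot": TCP orientation; "wrist_force": force on the tool from outside, world axes, zero at the start; "torque": the same for the moment, N m; "finger_gap": opening from 0.0 (shut) to 1.0 (fully open); "finger_force": force on a finger pad.
Only numpy, scipy, OpenCV 4.12 (cv2) and the standard library are available. Lean on these libraries where they do the work, as an engineer would, in place of code of your own. Each camera call takes 0.05 s, during which the arm holds its last target. There are 200 camera calls.

## Task

Open the right-hand door of the small handle-less cupboard on the worktop so that the spices can be reached, with the fingers only and without grasping or lifting anything. First push the food tin that stands in front of it along the worktop, upright, to where the door cannot touch it as it swings; then press the door in near its free edge and let go, so that its catch springs it ajar by itself; then put a fingertip behind its edge and push it wide open, square to the cupboard's front. Leave the left-hand door shut and everything else where it stands.

Things in the scene. Friction and masses are not known exactly. Their poses are not given: they have to be found in the camera images.
- cupboard: Low white cupboard fixed on the worktop, two flat maple doors, no handles: 370 wide (its y), 222 high. Origin on the worktop under its middle; its -x points out of the front to the robot, +y to the robot's left. Shut doors: front faces at x = -94, backs at x = -78, z = 14 to 220; carcass from x = -70 (a gap of 8 behind the doors) to x = +85. Only flat things under 20 high lie on its top.
- right_door (a joint): The door to open: angle (rad) on its hinge, 0 shut, positive opening towards the robot, 1.57 square to the front, stop at 1.66. A touch latch holds it shut; pushed in 5 mm near the free edge (past -0.03, some 3 to 5 N; stop at -0.04; a mere touch is not enough) it lets go, and with the finger away a spring drives it out to about 0.4 in a second. Then it swings freely, lightly damped, and stays where left.
- right_door_hinge (a point): Point on the right door's hinge axis, at the right-hand end of the cupboard (cupboard frame x = -78, y = -185), 180 above the worktop; fixed. The door is 183.5 wide and 16 thick and sweeps up to 184 from this axis; its back face passes through the axis.
- right_door_edge (a point): Point on the front face of the right door, 25 from its free edge (158 from the hinge axis), 180 above the worktop (40 below the door's top edge); moves with the door. A good place to press. The free edge is at the cupboard's middle.
- left_door (a joint): The other, mirror-image door with the same kind of catch; angle (rad), 0 shut. To be left shut.
- tin_center (a point): Centre, half-way up, of the small round food tin standing in front of the right-hand door: 58 across, 72 high, 0.13 to 0.24 kg. It is to be pushed aside, low down, never lifted.
- tumbler: Clear glass tumbler, 76 across, 91 high, at the right of the cupboard; origin under its middle. Bystander.
- scissors: Scissors lying flat, 87 x 199 x 9, in front at the left; origin under the middle. Bystander.
- opener: Tin opener lying near the front edge of the worktop, 174 x 41 x 20, its length along its x axis; origin under the middle. Bystander.
- jam: Jam jar, 65 across, 100 high, in front at the left; origin under its middle. Bystander.
Things that resemble listed ones, but are neither listed nor needed, are in the scene too. Leave any red look-alike of the part that bears tin_center alone.

How it is judged (in metres and radians):
On the way, in this order (a step that is already met when the one before it is completed fails the run):
1. the tin stands clear of the right door's swing while that door is still shut ((horizontal distance between tin_center and right_door_hinge above 0.215 m or y of tin_center in the frame of cupboard below -0.25 m) and value of joint right_door below 0.05 rad), for 0.2 s.
2. the right door has sprung ajar and the fingers are not touching it (value of joint right_door between 0.2 and 0.8 rad and contact force between the fingers and right_door below 0.05 N), for 0.2 s.
At the end, for the whole second after the job is handed in: The right door stands at 1.4 rad (80 degrees) or more and still, the left door is shut, and the tin stands upright and still on the worktop outside the door's swing (centre more than 215 mm from the hinge axis, or to the right of the cupboard by 65 mm) (value of joint right_door above 1.4 rad and velocity of joint right_door below 0.05 rad/s and value of joint left_door below 0.04 rad and (horizontal distance between tin_center and right_door_hinge above 0.215 m or y of tin_center in the frame of cupboard below -0.25 m) and angle between tin's own z axis and vertical below 0.1 rad and height (world z) of tin_center below 0.045 m and linear speed of tin below 0.02 m/s); the robot touches nothing.
It fails at once if the tin is lifted off the worktop (height (world z) of tin_center above 0.05 m).
It fails at once if the tin is tipped (angle between tin's own z axis and vertical above 0.35 rad).
It fails at once if the right door touches the tin (contact force between right_door and tin above 0.3 N).
It fails at once if the left door comes open (value of joint left_door above 0.05 rad).
It fails at once if a bystander is moved by more than 30 mm (distance of any of tumbler, scissors, opener, jam from where it was at the start of the episode above 0.03 m).
It also fails if it takes over 67 s, if anything falls off the work surface, if the arm or the gripper's body presses on something with over 40 N, if the wrist force passes 120 N, or if a joint passes its speed limit or range.

## Working session

There is one attempt and no reset: what is moved stays moved. The work goes in short steps, Python scripts to look and compute and a tool call to move; the robot and the scene stay as the last step left them, time stands still between calls to the robot, and variables do not carry over. Pictures are saved under pics/ and viewed, at most 10 in all, crops included, and the job is handed in when it is done.

Besides the shell and the picture viewer there is one more tool, called after "Request:" by a JSON object that holds its "name" and its "arguments", one argument or row to a line. play_rows: Moves the arm, as the interface text tells. Its arguments: {"type":"object","properties":{"targets":{"type":"array","items":{"type":"array","items":{"type":"number"}}},"hand":{"type":"number"},"squeeze":{"type":"number"}},"required":["targets"]}

```bash
mkdir -p pics
cat > h.py <<'E'
import numpy as np, cv2
from scipy.spatial.transform import Rotation as R
from cell import readout, vision, job, nets
def cam(name):
    p=vision.camera_params(name); return p
def pose(name):
    p=vision.camera_params(name)
    if 'T_tool_cam' in p:
        s=readout.read_state(); q=s['eef_rot']; T=np.eye(4); T[:3,:3]=R.from_quat([q[1],q[2],q[3],q[0]]).as_matrix(); T[:3,3]=s['ee_pos']
        T=T@np.array(p['T_tool_cam']); return p,T[:3,:3],T[:3,3]
    a=np.array(p['attitude'],float)
    M=a if a.shape==(3,3) else R.from_quat([a[1],a[2],a[3],a[0]]).as_matrix()
    return p,M,np.array(p['eye'],float)
def ray(name,px):
    p,M,e=pose(name); f=240/np.tan(np.radians(p['fov_y']/2))
    d=np.array([(px[0]-p['cx'])/f,(px[1]-p['cy'])/f]); u=d.copy()
    for _ in range(20): u=d/(1+p['k1']*(u@u))
    return e,M@np.array([u[0],u[1],1])
def onz(name,px,z):
    e,d=ray(name,px); return e+d*(z-e[2])/d[2]
def proj(name,P):
    p,M,e=pose(name); f=240/np.tan(np.radians(p['fov_y']/2))
    c=M.T@(np.array(P,float)-e); u=c[:2]/c[2]; u=u*(1+p['k1']*(u@u)); return u*f+[p['cx'],p['cy']]
E
python3 - <<'E'
from h import *
for n in('side','top'):
    print(n,vision.camera_params(n)); im=vision.grab_frame(n); cv2.imwrite(f'pics/{n}0.png',im)
    for l,z in(('cupboard',0),('tin_center',36),('right_door_edge',180),('right_door_hinge',180),('tumbler',0),('scissors',0),('opener',0),('jam',0)):
        for r in nets.spot_point(l,n)[:3]: print(n,l,round(r['confidence'],2),np.round(r['pixel']),np.round(onz(n,r['pixel'],z)))
print(readout.read_state())
E
```

```text
side {'fov_y': 54.79576747150127, 'cx': 316.1848500681806, 'cy': 241.37197335855038, 'k1': -0.078413976107069, 'eye': array([ 514.17462946, -714.44596432,  509.73215145]), 'attitude': array([-0.51942932,  0.85282809, -0.04998968,  0.01945441])}
side tin_center 0.93 [204. 348.] [ 389. -138.   36.]
side tin_center 0.72 [236. 268.] [430. 105.  36.]
side tin_center 0.63 [291. 300.] [533. -25.  36.]
side right_door_edge 0.9 [335. 204.] [626.  63. 180.]
side right_door_hinge 0.79 [352. 241.] [630. -85. 180.]
side tumbler 0.88 [396. 357.] [ 694. -156.    0.]
side scissors 0.93 [227. 245.] [396. 276.   0.]
side opener 0.86 [201. 320.] [367. -14.   0.]
side jam 0.79 [286. 234.] [538. 318.   0.]
side jam 0.62 [202. 320.] [368. -16.   0.]
top {'fov_y': 52.653648102784274, 'cx': 324.90322438080915, 'cy': 236.08181928523985, 'k1': -0.01552225615267995, 'eye': array([ 345.86218674,   75.43715539, 1298.0004597 ]), 'attitude': array([-0.05753216,  0.71272631, -0.69535744,  0.07203672])}
top cupboard 0.58 [310. 190.] [715.  96.   0.]
top tin_center 0.72 [353. 250.] [544. -23.  36.]
top tin_center 0.5
[... 380 characters left out ...]
{'clock': 0.9, 'qpos': array([-1.04837266e+00,  2.55092961e-01,  1.08209707e-01,  2.92948093e-05,
       -1.42386496e+00, -2.84583605e-01]), 'dq': array([ 0.0009535 ,  0.0008369 ,  0.0005803 ,  0.00099042, -0.00066147,
        0.00164974]), 'joint_efforts': array([ 7.19718282e-04, -3.86397493e+01,  2.38070458e+01,  5.36799297e+00,
       -5.09006240e-04,  6.47375231e-06]), 'ee_pos': array([ 129.59521292, -534.52646831,  239.2951911 ]), 'eef_rot': array([-3.88111068e-06, -1.18642063e-01,  9.92937088e-01, -2.78120526e-05]), 'wrist_force': array([-0.10876147,  0.36626132,  0.20261824]), 'torque': array([0.00975629, 0.02602382, 0.03176869]), 'finger_force': 0.0, 'finger_gap': 1.0007159130800642}
```

View pics/side0.png

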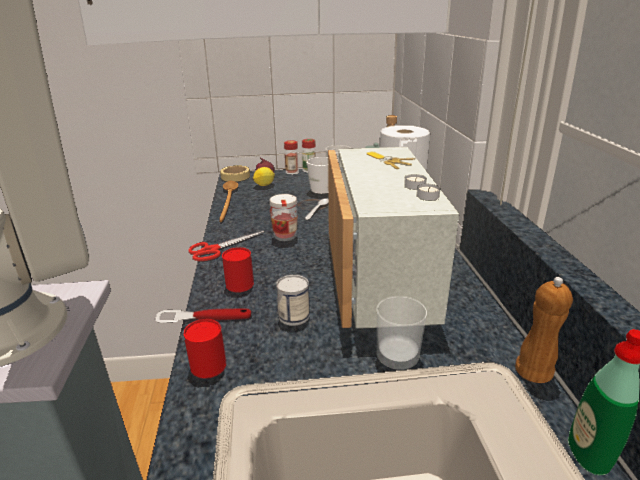

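View pics/top0.png

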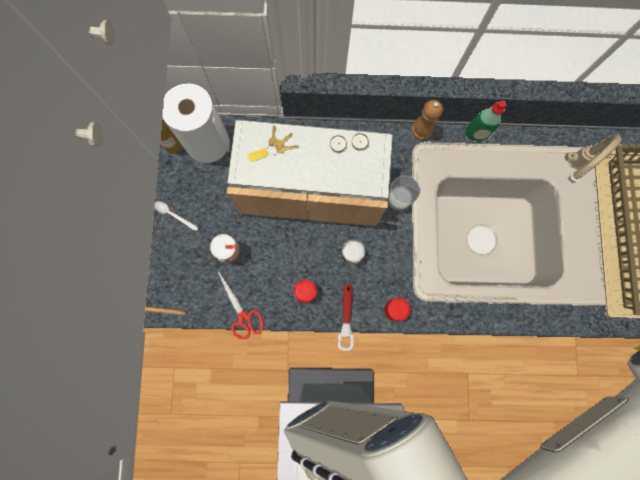

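The side view shows the white label tin at (292,300) in front of the right door, with red look-alikes at (237,270) and (205,348), and the tumbler at (400,335). The top view shows the cupboard top at about (232–392, 122–190), the tin at (353,251), the opener at (346,316) and the sink rim starting at x≈413. The free side for the tin is to the left (+y). Next I'll fit the cupboard pose.

Run:
```python
from h import *
from scipy.optimize import least_squares
# masks -> use both views: point detections + silhouette fit
ims={n:vision.grab_frame(n) for n in('side','top')}
m={n:nets.trace('cupboard',n) for n in ims}
obs=[]
for n in ims:
    for l,c in(('right_door_edge',(-94,-27,180)),('right_door_hinge',(-78,-185,180)),('cupboard',(0,0,0))):
        r=nets.spot_point(l,n)
        if r: obs.append((n,c,r[0]['pixel'],1))
for r in (('top',(-94,185,220),(230,192)),('top',(-94,-185,220),(387,203)),('top',(85,185,222),(236,122)),('top',(85,-185,222),(392,131)),('side',(-94,-185,220),(343,218)),('side',(85,-185,222),(457,212))): obs.append(r+(1,))
def W(x,c): return np.r_[R.from_euler('z',x[2]).as_matrix()[:2,:2]@c[:2]+x[:2],c[2]]
f=lambda x:np.concatenate([proj(n,W(x,c))-px for n,c,px,w in obs])
s=least_squares(f,[715,96,0],loss='soft_l1',f_scale=2,x_scale=[10,10,.1]); x=s.x
print(x,np.round(f(x).reshape(-1,2),1).tolist(),[o[:2] for o in obs])
for c in((-78,-185,180),(-94,-27,180),(-94,0,180)): print(c,np.round(W(x,np.array(c)),1))
for n in ims:
    print(n,[ (r['confidence'],r['box']) for r in m[n][:2]])
    im=ims[n]
    if m[n]: im[m[n][0]['mask']]=im[m[n][0]['mask']]//2+np.array([0,90,0],np.uint8)
    for c in((-94,185,220),(-94,-185,220),(85,185,222),(85,-185,222),(-94,-185,14),(-94,0,220),(-94,0,14),(85,-185,0)):
        cv2.circle(im,tuple(int(round(v)) for v in proj(n,W(x,np.array(c)))),2,(255,0,255),-1)
    for r in nets.trace('tin_center',n): 
        b=r['box']; k=r['mask'].nonzero(); print(n,b,r['confidence'])
cv2.imwrite('pics/fit.png',np.hstack([cv2.resize(ims['side'][130:340,200:480],(400,300)),cv2.resize(ims['top'][100:250,200:420],(400,300))]))
e1,d1=ray('side',nets.spot_point('tin_center','side')[2]['pixel'])
for px,n in(((292,300),'side'),((353.5,251),'top')): print(onz(n,px,36 if n=='side' else 72))
```

```text
[ 7.22034733e+02  9.20455053e+01 -5.78052276e-02] [[-1.2, -2.2], [-0.4, -0.2], [-1.1, 2.4], [0.2, -2.6], [2.1, -1.8], [-3.1, 1.7], [0.8, 4.2], [-0.3, -1.8], [0.2, 2.5], [1.1, 0.0], [3.7, 0.7]] [('side', (-94, -27, 180)), ('side', (-78, -185, 180)), ('top', (-94, -27, 180)), ('top', (-78, -185, 180)), ('top', (0, 0, 0)), ('top', (-94, 185, 220)), ('top', (-94, -185, 220)), ('top', (85, 185, 222)), ('top', (85, -185, 222)), ('side', (-94, -185, 220)), ('side', (85, -185, 222))]
(-78, -185, 180) [633.5 -88.1 180. ]
(-94, -27, 180) [626.6  70.5 180. ]
(-94, 0, 180) [628.2  97.5 180. ]
side [(0.8, [326.5, 149.0, 461.4, 326.3])]
side [182.3, 319.3, 224.3, 380.5] 0.84
side [221.7, 246.4, 257.3, 292.3] 0.74
side [274.5, 274.9, 308.0, 323.0] 0.6
top [(0.98, [225.4, 122.6, 393.1, 227.8])]
top [292.3, 279.7, 313.8, 305.3] 0.83
top [380.8, 299.3, 410.8, 321.5] 0.75
top [340.5, 235.3, 364.0, 268.1] 0.74
top [388.2, 176.2, 418.9, 211.1] 0.53
[534.79132058 -24.62833648  36.        ]
[536.84441601 -21.31940548  72.        ]
```

View pics/fit.png

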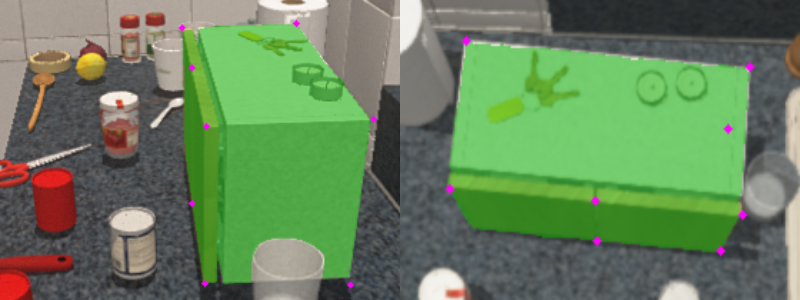

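Request:
{"name": "play_rows", "arguments": {
  "targets": [
    [2.5, 2.7, 0, 0, 0, 4.8],
    [2.5, 2.7, 0, 0, 0, 4.8],
    [2.5, 2.7, 0, 0, 0, 4.8],
    [2.5, 2.7, 0, 0, 0, 4.8],
    [2.5, 2.7, 0, 0, 0, 4.8],
    [2.5, 2.7, 0, 0, 0, 4.8],
    [2.5, 2.7, 0, 0, 0, 4.8],
    [2.5, 2.7, 0, 0, 0, 4.8]
  ],
  "hand": 0.45
}}

```text
clock: 2.22
ee_pos: [330.5, -317.0, 239.6]
eef_rot: [0.0, -0.44, 0.898, -0.0]
wrist_force: [1.0, -0.1, 0.2]
finger_gap: 0.452
finger_force: 0.0
```

Request:
{"name": "play_rows", "arguments": {
  "targets": [
    [2.5, 2.7, 0, 0, 0, 4.8],
    [2.5, 2.7, 0, 0, 0, 4.8],
    [2.5, 2.7, 0, 0, 0, 4.8],
    [2.5, 2.7, 0, 0, 0, 4.8],
    [2.5, 2.7, 0, 0, 0, 4.8],
    [2.5, 2.7, 0, 0, 0, 4.8],
    [2.5, 2.7, 0, 0, 0, 4.8],
    [2.5, 2.7, 0, 0, 0, 4.8]
  ]
}}

```text
clock: 2.88
ee_pos: [530.6, -100.9, 239.5]
eef_rot: [-0.0, 0.711, -0.703, 0.0]
wrist_force: [1.0, -0.2, 1.4]
finger_gap: 0.449
finger_force: 0.0
```

Request:
{"name": "play_rows", "arguments": {
  "targets": [
    [0, 0, 0, 0, 0, 0],
    [0, 0, 0, 0, 0, 0]
  ]
}}

```text
clock: 3.05
ee_pos: [530.4, -101.1, 238.5]
eef_rot: [0.0, 0.711, -0.704, -0.0]
wrist_force: [0.6, -0.1, 0.0]
finger_gap: 0.447
finger_force: 0.0
```

Request:
{"name": "play_rows", "arguments": {
  "targets": [
    [0.5, 0, -4, 0, 0, 0],
    [0, 0, -4, 0, 0, 0],
    [0, 0, -4, 0, 0, 0],
    [0, 0, -3.5, 0, 0, 0],
    [0, 0, -3, 0, 0, 0],
    [0, 0, -2, 0, 0, 0],
    [0, 0, -1, 0, 0, 0],
    [0, 0, 0, 0, 0, 0]
  ]
}}

```text
clock: 3.72
ee_pos: [532.7, -103.2, 22.5]
eef_rot: [0.002, 0.709, -0.705, -0.001]
wrist_force: [-0.5, -0.7, 0.1]
finger_gap: 0.448
finger_force: 0.0
```

Run:
```python
from h import *
im=vision.grab_frame('side'); cv2.imwrite('pics/s2.png',im[180:420,150:470])
```

```text
(no output)
```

View pics/s2.png

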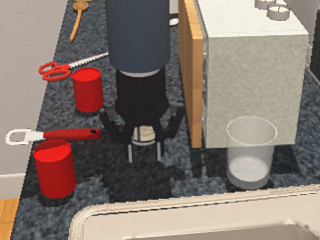

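Request:
{"name": "play_rows", "arguments": {
  "targets": [
    [0.1, 1.5, 0, 0, 0, 0],
    [0, 1.2, 0, 0, 0, 0],
    [0, 0.5, 0, 0, 0, 0],
    [0, 0.4, 0, 0, 0, 0],
    [0, 0.4, 0, 0, 0, 0],
    [0, 0.4, 0, 0, 0, 0],
    [0, 0.4, 0, 0, 0, 0],
    [0, 0.4, 0, 0, 0, 0]
  ]
}}

```text
clock: 4.43
ee_pos: [535.8, -50.4, 24.5]
eef_rot: [-0.0, 0.71, -0.704, 0.0]
wrist_force: [0.6, -1.6, 0.3]
finger_gap: 0.451
finger_force: 0.3
```

Request:
{"name": "play_rows", "arguments": {
  "targets": [
    [0, 0.5, 0, 0, 0, 0],
    [0, 0.6, 0, 0, 0, 0],
    [0, 0.7, 0, 0, 0, 0],
    [0, 0.7, 0, 0, 0, 0],
    [0, 0.7, 0, 0, 0, 0],
    [0, 0.7, 0, 0, 0, 0],
    [0, 0.7, 0, 0, 0, 0],
    [0, 0.7, 0, 0, 0, 0]
  ]
}}

```text
clock: 5.1
ee_pos: [535.5, 3.3, 24.3]
eef_rot: [0.0, 0.71, -0.704, -0.0]
wrist_force: [0.8, -2.1, 0.9]
finger_gap: 0.454
finger_force: 0.3
```

Request:
{"name": "play_rows", "arguments": {
  "targets": [
    [0, 0.7, 0, 0, 0, 0],
    [0, 0.7, 0, 0, 0, 0],
    [0, 0.7, 0, 0, 0, 0],
    [0, 0.7, 0, 0, 0, 0],
    [0, 0.7, 0, 0, 0, 0],
    [0, 0.7, 0, 0, 0, 0],
    [0, 0.7, 0, 0, 0, 0],
    [0, 0.7, 0, 0, 0, 0]
  ]
}}

```text
clock: 5.77
ee_pos: [535.6, 59.1, 24.3]
eef_rot: [0.0, 0.71, -0.705, 0.0]
wrist_force: [0.5, -2.0, 2.2]
finger_gap: 0.446
finger_force: 0.3
```

Request:
{"name": "play_rows", "arguments": {
  "targets": [
    [0, 0.7, 0, 0, 0, 0],
    [0, 0.7, 0, 0, 0, 0],
    [0, 0.6, 0, 0, 0, 0],
    [0, 0.5, 0, 0, 0, 0],
    [0, 0.4, 0, 0, 0, 0],
    [0, 0.2, 0, 0, 0, 0],
    [0, 0.1, 0, 0, 0, 0],
    [0, 0, 0, 0, 0, 0]
  ]
}}

```text
clock: 6.43
ee_pos: [535.5, 90.7, 24.2]
eef_rot: [-0.0, 0.71, -0.704, -0.0]
wrist_force: [0.4, -0.7, 0.9]
finger_gap: 0.449
finger_force: 0.1
```

Run:
```python
from h import *
for n in('side','top'):
    im=vision.grab_frame(n); cv2.imwrite(f'pics/{n}3.png',im)
    for r in nets.trace('tin_center',n): print(n,r['box'],round(r['confidence'],2))
    for r in nets.spot_point('tin_center',n): print(n,r['pixel'],round(r['confidence'],2),onz(n,r['pixel'],36))
a=cv2.imread('pics/side3.png')[180:420,150:470]; b=cv2.imread('pics/top3.png')[120:360,150:470]
cv2.imwrite('pics/c3.png',np.hstack([a,b]))
```

```text
side [182.7, 320.3, 222.9, 378.4] 0.79
side [218.9, 245.6, 255.0, 291.5] 0.76
side [277.0, 248.0, 297.5, 283.8] 0.69
side [205.7, 348.7] 0.94 [ 393.05863765 -140.52451314   36.        ]
side [238.5, 270.0] 0.89 [434.39518579  94.57613694  36.        ]
side [284.5, 258.3] 0.82 [528.33424534 129.6908175   36.        ]
top [382.1, 301.6, 408.0, 322.1] 0.95
top [293.4, 280.7, 316.3, 303.0] 0.81
top [288.5, 252.2, 300.9, 268.1] 0.58
top [303.9, 291.9] 0.9 [431.97889802 103.17240909  36.        ]
top [393.3, 310.0] 0.62 [ 390.93571743 -129.0043429    36.        ]
top [299.3, 246.5] 0.58 [550.71032806 118.89139833  36.        ]
top [400.6, 197.6] 0.52 [ 691.42967539 -149.68668568   36.        ]
```

View pics/c3.png

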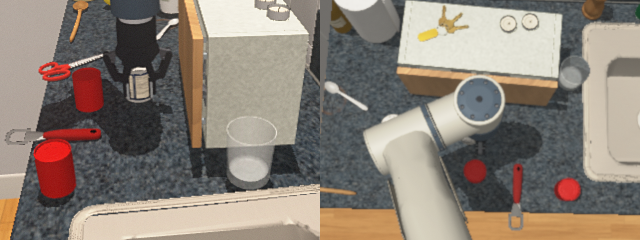

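The tin stands upright at about (536,124), roughly 233 mm from the hinge. Next: back off, rise, shut the fingers.

Request:
{"name": "play_rows", "arguments": {
  "targets": [
    [0, -0.5, 0, 0, 0, 0],
    [0, -1.5, 0, 0, 0, 0],
    [0, -3, 0, 0, 0, 0],
    [0, -2, 1, 0, 0, 0],
    [0, 0, 4, 0, 0, 0],
    [0, 0, 4, 0, 0, 0],
    [0, 0, 4, 0, 0, 0],
    [0, 0, 2, 0, 0, 0]
  ]
}}

```text
clock: 7.4
ee_pos: [537.4, 20.0, 179.8]
eef_rot: [-0.003, 0.71, -0.704, 0.002]
wrist_force: [0.5, 0.5, 0.3]
finger_gap: 0.452
finger_force: 0.0
```

Request:
{"name": "play_rows", "arguments": {
  "targets": [
    [0.5, 1, 0, 0, 0, 0],
    [1, 1, 0, 0, 0, 0],
    [1.5, 1, 0, 0, 0, 0],
    [1, 1, 0, 0, 0, 0],
    [0.7, 0.7, 0, 0, 0, 0],
    [0, 0, 0, 0, 0, 0],
    [0, 0, 0, 0, 0, 0],
    [0, 0, 0, 0, 0, 0]
  ],
  "hand": 0
}}

```text
clock: 8.07
ee_pos: [582.1, 67.2, 174.1]
eef_rot: [0.0, 0.71, -0.705, -0.0]
wrist_force: [0.2, 0.6, 0.2]
finger_gap: 0.002
finger_force: 0.0
```

Run:
```python
from h import *
a=vision.grab_frame('side')
for r in nets.spot_point('tin_center','side'): print(np.round(r['pixel']),round(r['confidence'],2),np.round(onz('side',r['pixel'],36)))
s=readout.read_state(); print(s['ee_pos'],s['wrist_force'],s['finger_gap'])
cv2.imwrite('pics/c4.png',cv2.resize(a[100:340,180:480],(750,600)))
```

```text
[203. 348.] 0.7 [ 389. -138.   36.]
[284. 260.] 0.6 [527. 122.  36.]
[582.17744235  67.0341471  174.39216946] [-0.46763449  0.59039274  0.22121953] -0.0023921478476866633
```

View pics/c4.png

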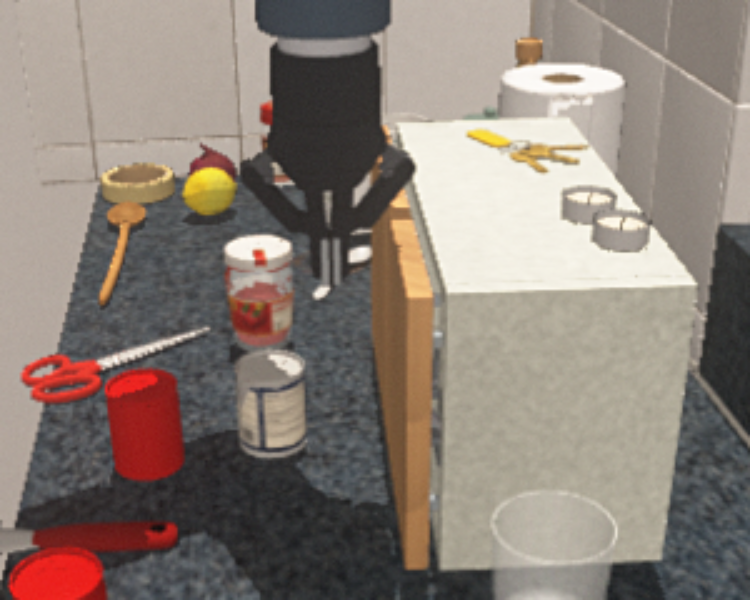

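Request:
{"name": "play_rows", "arguments": {
  "targets": [
    [0, 0, 0.7, 0, 0, -6.6],
    [0, 0, 0.7, 0, 0, -6.6],
    [0, 0, 0, 0, 0, -6.6],
    [0, 0, 0, 0, 0, -6.6],
    [0, 0, 0, 0, 0, -6.6],
    [0, 0, 0, 0, 0, -6.6],
    [0, 0, 0, 0, 0, -6.6],
    [0, 0, 0, 0, 0, -6.6]
  ]
}}

```text
clock: 8.83
ee_pos: [582.3, 67.1, 188.6]
eef_rot: [0.0, -0.32, 0.948, 0.0]
wrist_force: [-0.2, 0.0, 0.8]
finger_gap: 0.002
finger_force: 0.0
```

Request:
{"name": "play_rows", "arguments": {
  "targets": [
    [0, 0, 0, 0, 0, -6.6],
    [0, 0, 0, 0, 0, -6.6],
    [0, 0, 0, 0, 0, -6.6],
    [0, 0, 0, 0, 0, -6.6],
    [0, 0, 0, 0, 0, -6.6],
    [0, 0, 0, 0, 0, -6.6],
    [0.7, 0, 0, 0, 0, 0],
    [0, 0, 0, 0, 0, 0]
  ]
}}

```text
clock: 9.5
ee_pos: [590.3, 67.2, 188.4]
eef_rot: [0.0, 0.016, 1.0, -0.0]
wrist_force: [-1.0, -0.2, -0.5]
finger_gap: -0.001
finger_force: 0.0
```

Request:
{"name": "play_rows", "arguments": {
  "targets": [
    [0.7, 0, 0, 0, 0, 0],
    [0.7, 0, 0, 0, 0, 0],
    [0.3, 0, 0, 0, 0, 0],
    [0.2, 0, 0, 0, 0, 0],
    [0.2, 0, 0, 0, 0, 0],
    [0.2, 0, 0, 0, 0, 0],
    [0, 0, 0, 0, 0, 0]
  ]
}}

```text
clock: 10.08
ee_pos: [612.8, 67.5, 188.2]
eef_rot: [-0.0, 0.017, 1.0, -0.0]
wrist_force: [-0.1, 0.6, 0.5]
finger_gap: -0.0
finger_force: 0.0
```

Request:
{"name": "play_rows", "arguments": {
  "targets": [
    [0.2, 0, 0, 0, 0, 0],
    [0.2, 0, 0, 0, 0, 0],
    [0, 0, 0, 0, 0, 0]
  ]
}}

```text
clock: 10.33
ee_pos: [615.0, 67.3, 187.9]
eef_rot: [-0.002, 0.017, 1.0, -0.0]
wrist_force: [-5.3, -0.1, 0.6]
finger_gap: -0.002
finger_force: 0.0
```

Request:
{"name": "play_rows", "arguments": {
  "targets": [
    [0.15, 0, 0, 0, 0, 0],
    [0.15, 0, 0, 0, 0, 0],
    [0, 0, 0, 0, 0, 0]
  ]
}}

```text
clock: 10.58
ee_pos: [618.2, 67.3, 187.9]
eef_rot: [-0.002, 0.017, 1.0, -0.0]
wrist_force: [-5.3, -0.3, 0.9]
finger_gap: 0.001
finger_force: 0.0
```

Request:
{"name": "play_rows", "arguments": {
  "targets": [
    [0.15, 0, 0, 0, 0, 0],
    [0.1, 0, 0, 0, 0, 0],
    [0, 0, 0, 0, 0, 0]
  ]
}}

```text
clock: 10.83
ee_pos: [619.3, 67.3, 187.8]
eef_rot: [-0.003, 0.017, 1.0, -0.0]
wrist_force: [-10.7, 0.7, 3.5]
finger_gap: -0.001
finger_force: 0.0
```

Request:
{"name": "play_rows", "arguments": {
  "targets": [
    [-3, 0, 0, 0, 0, 0],
    [-4, 0, 0, 0, 0, 0],
    [-4, 0, 0, 0, 0, 0],
    [-2, 0, 0, 0, 0, 0],
    [0, 0, 4, 0, 0, 0],
    [0, 0, 3, 0, 0, 0],
    [0, 0, 0, 0, 0, 0],
    [0, 0, 0, 0, 0, 0]
  ]
}}

```text
clock: 11.5
ee_pos: [493.1, 67.9, 260.8]
eef_rot: [0.003, 0.017, 1.0, 0.001]
wrist_force: [0.3, 0.7, -0.5]
finger_gap: -0.003
finger_force: 0.0
```

Request:
{"name": "play_rows", "arguments": {
  "targets": [
    [0, 0, 0, 0, 0, 0],
    [0, 0, 0, 0, 0, 0],
    [0, 0, 0, 0, 0, 0],
    [0, 0, 0, 0, 0, 0],
    [0, 0, 0, 0, 0, 0],
    [0, 0, 0, 0, 0, 0],
    [0, 0, 0, 0, 0, 0],
    [0, 0, 0, 0, 0, 0]
  ]
}}

```text
clock: 12.17
ee_pos: [492.1, 67.5, 258.2]
eef_rot: [-0.0, 0.017, 1.0, -0.0]
wrist_force: [-0.9, 0.1, 0.3]
finger_gap: 0.001
finger_force: 0.0
```

Run:
```python
from h import *
H=np.array([633.5,-88.1]); yw=-0.058
ims=[vision.grab_frame(n) for n in('side','top')]
for im,n in zip(ims,('side','top')):
    r=nets.spot_point('right_door_edge',n)
    for q in r[:2]:
        p=onz(n,q['pixel'],180); d=p[:2]-H; a=np.arctan2(d[1],d[0])-yw-np.pi/2
        print(n,np.round(q['pixel']),q['confidence'],np.round(p),'theta',a-0.101,np.hypot(*d))
    for th,c in((.3,(255,0,0)),(.4,(0,255,0)),(.5,(0,0,255))):
        for z in(220,14):
            t=th+yw; P=np.r_[H+183.5*np.array([-np.sin(t),np.cos(t)]),z]
            cv2.circle(im,tuple(int(round(v)) for v in proj(n,P)),2,c,-1)
cv2.imwrite('pics/c5.png',np.hstack([cv2.resize(ims[0][130:340,220:430],(400,400)),cv2.resize(ims[1][130:340,220:430],(400,400))]))
```

```text
side [303. 206.] 0.83 [566.  63. 180.] theta 0.3767357614981033 165.42904133703092
top [346. 315.] 0.73 [373.   2. 180.] theta 1.1944938766839654 275.73086164954606
```

View pics/c5.png

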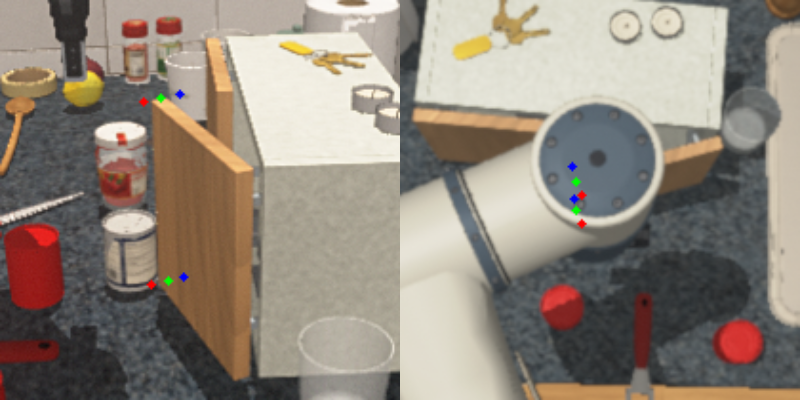

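The door has sprung ajar to about 0.4 rad and the tin stands clear. Next, go in over the top, behind the edge.

Request:
{"name": "play_rows", "arguments": {
  "targets": [
    [3, 0.2, 0.2, 0, 0, 5],
    [3, 0.2, 0, 0, 0, 5],
    [3, 0.2, 0, 0, 0, 5],
    [1.9, 0.2, 0, 0, 0, 5],
    [0, 0, 0, 0, 0, 0],
    [0, 0, 0, 0, 0, 0]
  ]
}}

```text
clock: 12.87
ee_pos: [601.6, 75.5, 259.1]
eef_rot: [-0.001, -0.156, 0.988, -0.0]
wrist_force: [-1.0, 0.2, 0.4]
finger_gap: -0.003
finger_force: 0.0
```

Run:
```python
from h import *
ims=[vision.grab_frame(n) for n in('side','wrist')]
s=readout.read_state(); print(s['ee_pos'],s['clock'])
for n,im in zip(('side','wrist'),ims):
  e=s['ee_pos']
  for z in(184,250): cv2.circle(im,tuple(int(round(v)) for v in proj(n,[e[0],e[1],z])),2,(255,0,255),-1)
cv2.imwrite('pics/c6.png',np.hstack([cv2.resize(ims[0][130:340,220:430],(400,400)),cv2.resize(ims[1],(400,300),interpolation=cv2.INTER_AREA)[:,:] if 0 else cv2.copyMakeBorder(cv2.resize(ims[1],(400,300)),0,100,0,0,0)]))
```

```text
[600.71535008  75.42836217 260.39757337] 12.9667
```

View pics/c6.png

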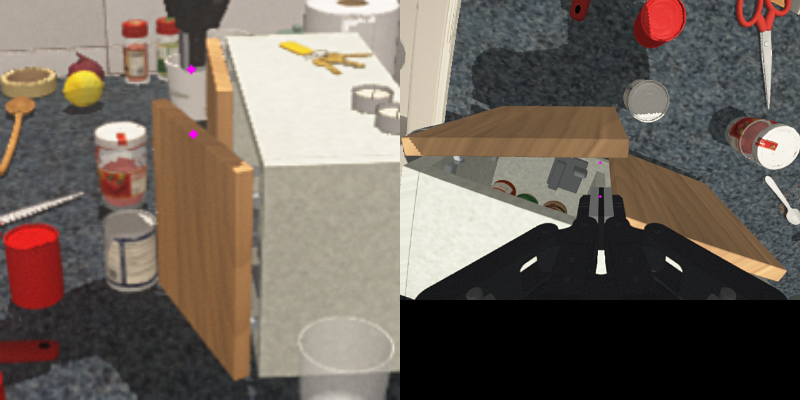

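Request:
{"name": "play_rows", "arguments": {
  "targets": [
    [0, 0, -1.5, 0, 0, 0],
    [0, 0, -1.5, 0, 0, 0],
    [0, 0, -1, 0, 0, 0],
    [0, 0, 0, 0, 0, 0]
  ]
}}

```text
clock: 13.3
ee_pos: [599.3, 75.4, 218.5]
eef_rot: [-0.002, -0.156, 0.988, 0.0]
wrist_force: [-1.4, 0.2, 0.5]
finger_gap: 0.003
finger_force: 0.0
```

Request:
{"name": "play_rows", "arguments": {
  "targets": [
    [0, 0, -1, 0, 0, 0],
    [0, 0, -1, 0, 0, 0],
    [0, 0, -0.8, 0, 0, 0],
    [0, 0, 0, 0, 0, 0]
  ]
}}

```text
clock: 13.63
ee_pos: [600.0, 75.4, 190.1]
eef_rot: [-0.002, -0.157, 0.988, 0.0]
wrist_force: [-0.6, 0.2, -0.4]
finger_gap: 0.0
finger_force: 0.0
```

Run:
```python
from h import *
H=np.array([633.5,-88.1]); p=readout.read_state()['ee_pos'][:2]
for th in np.arange(.45,1.60,.1):
    t=th-.058; r=165-25*min(1,(th-.45)/.8); c=H+r*np.array([-np.sin(t),np.cos(t)])+11*np.array([np.cos(t),np.sin(t)])
    print(round(th,2),np.round(c),np.round((c-p)/10,2)); p=c
```

```text
0.45 [581.  69.] [-1.94 -0.68]
0.55 [567.  60.] [-1.39 -0.88]
0.65 [554.  50.] [-1.27 -1.  ]
0.75 [543.  39.] [-1.14 -1.1 ]
0.85 [533.  27.] [-1.   -1.19]
0.95 [524.  14.] [-0.85 -1.26]
1.05 [517.   1.] [-0.71 -1.31]
1.15 [512. -12.] [-0.56 -1.35]
1.25 [507. -26.] [-0.4  -1.37]
1.35 [502. -39.] [-0.56 -1.29]
1.45 [498. -52.] [-0.42 -1.34]
1.55 [495. -66.] [-0.29 -1.37]
```

Request:
{"name": "play_rows", "arguments": {
  "targets": [
    [-0.7, -0.2, 0, 0, 0, 2],
    [-0.7, -0.3, 0, 0, 0, 2],
    [-0.5, -0.2, 0, 0, 0, 2],
    [-0.7, -0.4, 0, 0, 0, 3],
    [-0.7, -0.5, 0, 0, 0, 3],
    [-0.6, -0.5, 0, 0, 0, 3],
    [-0.6, -0.5, 0, 0, 0, 3],
    [-0.6, -0.5, 0, 0, 0, 3]
  ]
}}

```text
clock: 14.3
ee_pos: [550.2, 44.6, 192.7]
eef_rot: [0.001, -0.335, 0.942, 0.0]
wrist_force: [-0.0, 1.2, -0.4]
finger_gap: -0.003
finger_force: 0.4
```

Request:
{"name": "play_rows", "arguments": {
  "targets": [
    [-0.6, -0.6, 0, 0, 0, 3],
    [-0.5, -0.6, 0, 0, 0, 3],
    [-0.5, -0.6, 0, 0, 0, 3],
    [-0.4, -0.6, 0, 0, 0, 3],
    [-0.4, -0.6, 0, 0, 0, 3],
    [-0.4, -0.7, 0, 0, 0, 3],
    [-0.3, -0.6, 0, 0, 0, 3],
    [-0.3, -0.7, 0, 0, 0, 3]
  ]
}}

```text
clock: 14.97
ee_pos: [516.1, -5.4, 192.7]
eef_rot: [0.001, -0.524, 0.852, 0.0]
wrist_force: [-0.1, 2.1, -0.1]
finger_gap: 0.0
finger_force: 0.5
```

Request:
{"name": "play_rows", "arguments": {
  "targets": [
    [-0.3, -0.7, 0, 0, 0, 3],
    [-0.2, -0.6, 0, 0, 0, 3],
    [-0.2, -0.7, 0, 0, 0, 3],
    [-0.2, -0.5, 0, 0, 0, 2],
    [-0.2, -0.4, 0, 0, 0, 2],
    [-0.2, -0.4, 0, 0, 0, 2],
    [-0.1, -0.3, 0, 0, 0, 2],
    [-0.1, -0.3, 0, 0, 0, 2]
  ]
}}

```text
clock: 15.63
ee_pos: [501.2, -44.6, 192.7]
eef_rot: [0.0, -0.657, 0.754, -0.0]
wrist_force: [-0.5, 1.2, -0.3]
finger_gap: 0.003
finger_force: 0.3
```

Request:
{"name": "play_rows", "arguments": {
  "targets": [
    [-0.1, -0.35, 0, 0, 0, 1],
    [-0.1, -0.35, 0, 0, 0, 1],
    [-0.1, -0.35, 0, 0, 0, 1],
    [-0.1, -0.3, 0, 0, 0, 1],
    [-0.1, -0.3, 0, 0, 0, 1],
    [0, -0.2, 0, 0, 0, 1],
    [0, -0.1, 0, 0, 0, 0],
    [0, 0, 0, 0, 0, 0]
  ]
}}

```text
clock: 16.3
ee_pos: [496.0, -64.3, 192.2]
eef_rot: [-0.0, -0.695, 0.719, 0.0]
wrist_force: [-0.2, -0.1, -0.6]
finger_gap: -0.003
finger_force: 0.0
```

Request:
{"name": "play_rows", "arguments": {
  "targets": [
    [0, 0.1, 0, 0, 0, 0],
    [0, 1, 0, 0, 0, 0],
    [0, 2, 0, 0, 0, 0],
    [0, 2, 2, 0, 0, 0],
    [0, 0, 4, 0, 0, 0],
    [-3, 0, 3, 0, 0, 0],
    [-4, 0, 0, 0, 0, 0],
    [-4, 0, 0, 0, 0, 0]
  ]
}}

```text
clock: 16.97
ee_pos: [386.6, -12.2, 282.9]
eef_rot: [0.001, -0.695, 0.719, -0.001]
wrist_force: [-0.9, 0.2, 0.5]
finger_gap: -0.001
finger_force: 0.0
```

Request:
{"name": "play_rows", "arguments": {
  "targets": [
    [-2, 3, 0, 0, 0, 0],
    [0, 4, 0, 0, 0, 0],
    [0, 4, 0, 0, 0, 0],
    [0, 0, 0, 0, 0, 0],
    [0, 0, 0, 0, 0, 0],
    [0, 0, 0, 0, 0, 0],
    [0, 0, 0, 0, 0, 0],
    [0, 0, 0, 0, 0, 0]
  ]
}}

```text
clock: 17.63
ee_pos: [366.7, 96.2, 281.8]
eef_rot: [-0.0, -0.694, 0.72, -0.0]
wrist_force: [-0.2, 0.7, -0.5]
finger_gap: -0.001
finger_force: 0.0
```

Run:
```python
from h import *
H=np.array([633.5,-88.1]); yw=-.058
ims=[vision.grab_frame(n) for n in('side','top')]
for im,n in zip(ims,('side','top')):
    for q in nets.spot_point('right_door_edge',n)[:1]: print(n,q['confidence'],onz(n,q['pixel'],180))
    for th,c in((1.4,(0,0,255)),(1.57,(0,255,0))):
        t=th+yw
        for z in (220,14):
            u=np.array([-np.sin(t),np.cos(t)])
            cv2.line(im,*[tuple(int(round(v)) for v in proj(n,np.r_[H+r*u,z])) for r in(0,183.5)],c,1)
cv2.imwrite('pics/c7.png',np.hstack([cv2.resize(ims[0][130:390,180:440],(400,400)),cv2.resize(ims[1][130:340,220:430],(400,400))]))
```

```text
side 0.58 [471.5054816  -93.34615858 180.        ]
top 0.55 [473.13451622 -97.06059251 180.        ]
```

View pics/c7.png

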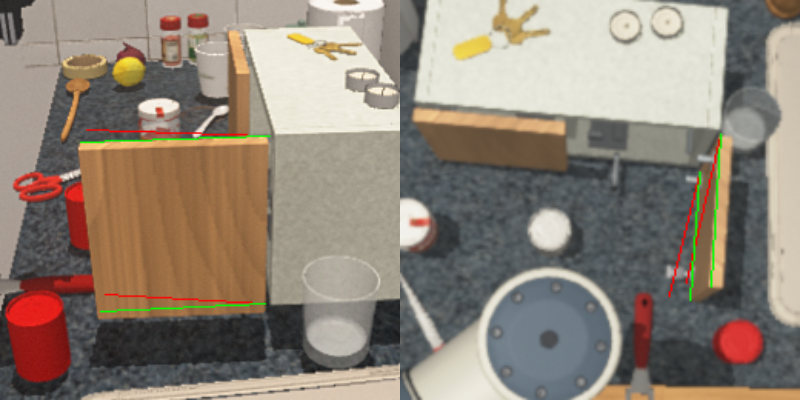

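The door stands at about 1.57 rad or a little more, the left door is shut, and the tin is upright and clear at about (550,230) in the right-hand half. The robot touches nothing.

```bash
python3 -c "
from cell import job; print(job.close_job())"
```

```text
the job is handed in; nothing more can be done
None
```

The job is handed in but no verdict came back: in the last pictures the right door stands about square to the front, the left door is shut, and the tin is upright, clear of the swing.

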